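# Set and lock the air pressure for the nailer

## Task

Set the outlet pressure of the small air receiver on the bench: pull the regulator's knob up to unlock it, turn it clockwise until the gauge needle points at the brass set marker on the gauge's rim (within half of one of the ten main scale divisions), then push the knob fully back down so that it locks, and let go. Leave the marker where it is, and do not shift the nail box, tape measure or pliers lying around.

Things in the scene. Friction and masses are not known exactly. Their poses are not given: they have to be found in the camera images.
- air_set: the air set, fixed on the bench: base plate 218 x 224 x 5 mm with a grey tank lying across at the back (90 mm thick, top 109 mm up, its valves to 146 mm) and a pressure regulator in front of it: black fluted knob on top, round white gauge in front. Origin on the bench straight below the knob's upright axis; x points from gauge to tank (away from the worker), y to the worker's left, z up
- knob_grip (a point): centre of the knob, on its axis; rides up with it. The knob is a black fluted upright cylinder, 50 mm across, 38 mm high; this point is 22 mm above its lower rim and 16 mm below its flat top, which is 166 mm above the bench when down. Beside and under its rim is 2 mm of gap, then a nut 47 mm and a bracket 62 mm wide. The gauge's upper edge (with marker) is 125 mm up, 35 mm in front of the axis
- knob_lift (a joint): how far the knob is pulled up, m: 0 = fully down (locked), 0.009 = upper stop. Stays where it is left; moving it takes 3 to 4 N, pushing it home up to 15 N. Below 0.006 a crown of 24 teeth keeps it from turning, above it turns freely. It locks every 15 degrees; pressed down ungripped between two such places, it turns itself up to 7.5 degrees to the nearer one
- knob_turn (a joint): angle of the knob, rad: grows clockwise seen from above, range -2.2 to 2.2; locking places at the multiples of 0.2618. Light friction of about 0.03 N m
- needle (a joint): angle of the gauge needle, rad: 0 = 12 o'clock, growing clockwise seen from the front. It follows the knob one to one (needle = knob_turn). The scale has ten main divisions of 27 degrees (0.471 rad). At the start it is 0.4 to 1.4 rad short (anticlockwise) of the marker
- marker (a joint): angle of the set marker, rad, counted as for the needle: the needle is on the marker when the two are equal. It is a plain brass clip, 13 mm wide, with a pointed tongue, on the gauge's rim; stiff, to be left where it is
- needle_tip (a point): tip of the black gauge needle, 32 mm from the centre of the gauge face. The gauge is 84 mm across; its face looks towards the worker and up (its normal 40 degrees above level), centre 63 mm in front of the knob's axis and 88 mm above the bench
- marker_tip (a point): the place of the needle tip, 32 mm from the centre of the gauge, at which the set marker points
- nail_box: cardboard nail box, 61 x 110 x 44 mm, right of the air set; origin at the centre of its underside
- tape_measure: yellow tape measure, 34 x 73 x 68 mm, standing left of the air set; origin at the centre of its underside
- pliers: pliers with blue handles, 56 x 178 x 14 mm, lying in front of the air set, towards the right; origin at the centre of its underside

How it is judged (in metres and radians):
On the way:
1. the knob is pulled up out of its lock (more than 5 mm) (value of joint knob_lift above 0.005 m), for 0.1 s.
At the end, for the whole second after the job is handed in: the knob is fully down again (within 1.5 mm), the needle tip is within 7.5 mm (half a main scale division) of the place the marker points at, and the knob is at rest (value of joint knob_lift below 0.0015 m and distance between needle_tip and marker_tip below 0.0075 m and velocity of joint knob_turn between -0.05 and 0.05 rad/s); the robot touches nothing.
It fails at once if the set marker is moved (by more than 4 mm) (distance of marker_tip from where it was at the start of the episode above 0.004 m).
It fails at once if the nail box, tape measure or pliers are shifted by more than 20 mm (distance of any of nail_box, tape_measure, pliers from where it was at the start of the episode above 0.02 m).
It also fails if it takes over 45 s, if anything falls off the work surface, if the arm or the gripper's body presses on something with over 40 N, if the wrist force passes 120 N, or if a joint passes its speed limit or range.

## Robot

A 6-joint arm with a two-finger parallel gripper is mounted at the origin on a cart in front of the work surface, level with it; the furniture and walls round the work are solid. World frame = base frame: x ahead of the robot, y to its left, z up, the work surface at z = 0. Lengths are in mm, angles in rad, forces in N, time in s.
With the tool pointing down it reaches from about 275 to 750 mm from the base axis. Payload 10.2 kg.
Tool frame: the origin (TCP) lies on the centre line of the jaws, within the pads' length; the fingertips stand 17 mm ahead of it and the grasp point (between the pads) lies 2 mm behind it; z points along the fingers, y is the line along which they close (so a half turn about z gives the same grasp; the last joint's range is limited). The gripper opens to 85 mm and grips with 20 to 120 N. Pads are 22 mm wide; open, the fingers measure 114 mm over their backs; the gripper's body (76 mm by 85 mm) begins 54 mm behind the grasp point. The pads swing forward as they close: fully open they stand 13 mm farther back than shut.
Start: joints at [-1.329, 0.313, 1.498, -0, 1.331, -0.223], TCP at [235.317, -469.316, 248.294] pointing down, gripper open.
Joint ranges: [-2.94, 2.94], [-0.97, 2.17], [0.19, 2.56], [-1.23, 4.37], [0.02, 3.11], [-2.88, 2.88]. Speed limits (rad/s): [2.39, 2.39, 3.01, 3.14, 3.14, 3.14].

## Interface

Orientations are given as a unit quaternion [w, x, y, z].
In Python, from rig import ctrl gives the robot as it stands. The module is installed in compiled form; this text tells all that it offers.
- The arm moves only by the shell command python3 -m jog 'ROWS' [FORCE]. ROWS is JSON, a list of rows, each an object with "delta_pos": the shift along the world's x, y, z in mm, a list of three; "angular": the turn, a rotation vector about the world's x, y, z in rad, a list of three; "fingers": the opening, from 0 (shut) to 1 (fully open). In form: [{"delta_pos": [tx, ty, tz], "angular": [rx, ry, rz], "fingers": fingers}, ...]. A call has 1 to 10 rows; each row is the pose to reach, as a shift and turn from the pose commanded when the call began; what a row does not reach only later rows make up. A row lasts 1/8 s, in which the tool goes at most 62.5 mm and 10.7 degrees, less where a joint would pass 70% of its speed; a pose out of reach is approached as far as the arm can. A call with a gripper value outside its range is refused whole. The fingers move at their own pace and stop on an object; FORCE is the grip in N (left out, the last holds). Time passes only in rows, so rows that repeat a pose let the fingers close. It gives the time, the measured TCP pose, the force, the opening and the grip force at its end, in the units of the state.
- ctrl.sense(): the state, without advancing time (a new reading comes with each control period).
- ctrl.capture(name): name is "scene" or "top"; returns a dict with "pixels" (400x640x3 uint8, blue, green, red), "fx", "fy", "cx", "cy" (pixels), "R" (3x3) and "t" (3): a world point X has camera coordinates R X + t. Camera axes: x right, y down, z forward; pixel columns grow to the right and rows downward; lengths in mm; the calibration is good to about 2 mm. A picture is of the moment at which its call begins. There is no depth.
- ctrl.finish_job(): hands the job in; it is judged then, once.
The state is a dict: "time_s": time; "joints": joint angles; "dq": joint speeds; "tau": joint torques, N m; "eef_pos": TCP position; "ee_rot": TCP orientation; "force": force on the tool from outside, world axes, zero at the start; "wrist_torque": the same for the moment, N m; "grip_width": opening from 0.0 (shut) to 1.0 (fully open); "grip_force": force on a finger pad.
Only numpy, scipy, OpenCV 4.12 (cv2) and the standard library are available. Lean on these libraries where they do the work, as an engineer would, in place of code of your own. Each camera call takes 0.05 s, during which the arm holds its last target. There are 200 camera calls.

## Working session

There is one attempt and no reset: what is moved stays moved. The work goes in short steps, Python scripts to look and compute and a shell command to move; the robot and the scene stay as the last step left them, time stands still between calls to the robot, and variables do not carry over. Pictures are saved under pics/ and viewed, at most 10 in all, crops included, and the job is handed in when it is done.

```bash
mkdir -p pics; cat > h.py <<'E'
import numpy as np, cv2, json
from rig import ctrl
def cap(n,f):
    c=ctrl.capture(n); cv2.imwrite(f,c["pixels"]); 
    np.savez(f+'.npz',**{k:np.array(c[k]) for k in c}); return c
def proj(c,X):
    p=np.array(c["R"])@np.array(X,float)+np.array(c["t"]); return np.array([c["fx"]*p[0]/p[2]+c["cx"],c["fy"]*p[1]/p[2]+c["cy"]])
def ray(c,u,v):
    R=np.array(c["R"]);t=np.array(c["t"]).ravel(); d=R.T@np.array([(u-c["cx"])/c["fx"],(v-c["cy"])/c["fy"],1]); return -R.T@t,d/np.linalg.norm(d)
def plane(c,u,v,z):
    o,d=ray(c,u,v); return o+d*(z-o[2])/d[2]
E
python3 - <<'E'
from h import *
a=cap("scene","pics/s0.png");b=cap("top","pics/t0.png")
for c in(a,b): print(c["fx"],c["cx"],c["cy"],ray(c,c["cx"],c["cy"]))
E
```

```text
485.457588450196 326.09655254909114 197.56342032811395 (array([-331.49686595, -489.35690733, 1112.80526408]), array([ 0.59050383,  0.29374349, -0.75167811]))
428.08854677421186 318.5640500957966 197.93630014655045 (array([ 269.53264956, -102.18841749, 1263.99211433]), array([ 0.15287042,  0.00954709, -0.98820013]))
```

View pics/s0.png

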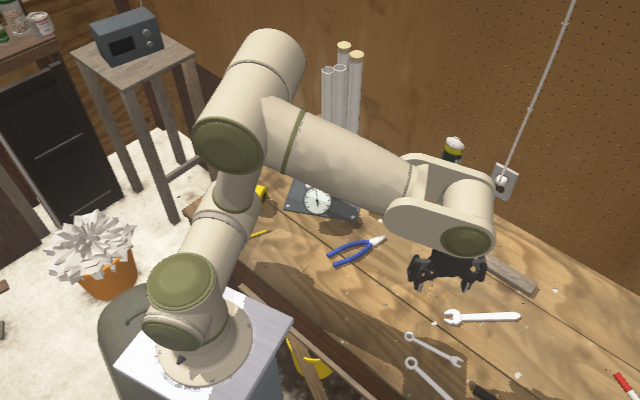

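View pics/t0.png

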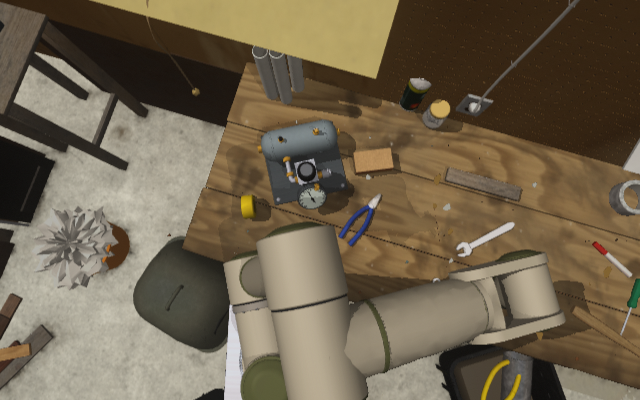

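The top view shows the knob near (307,171), the gauge near (312,198), the nail box at (373,160), the tape at (248,206) and the pliers at (360,220). In the scene view the gauge is at (317,199) and the knob is hidden behind the arm. Next I zoom in on the gauge.

```bash
python3 - <<'E'
from h import *
a=cv2.imread("pics/s0.png");b=cv2.imread("pics/t0.png")
c1=cv2.resize(b[140:215,260:350],None,fx=8,fy=8,interpolation=cv2.INTER_CUBIC)
c2=cv2.resize(a[175:220,295:340],None,fx=10,fy=10,interpolation=cv2.INTER_CUBIC)
cv2.imwrite("pics/t0c.png",c1);cv2.imwrite("pics/s0c.png",c2)
b=np.load("pics/t0.png.npz")
print(plane(b,307,171,166),[plane(b,u,v,88) for u,v in[(312,198)]],[plane(b,*p,5) for p in[(271,203),(347,191)]])
E
```

```text
[509.95242602 -59.19813737 166.        ] [array([450.75793334, -72.59102822,  88.        ])] [array([445.06658974,  50.85396376,   5.        ]), array([ 487.62025659, -174.19407129,    5.        ])]
```

View pics/t0c.png

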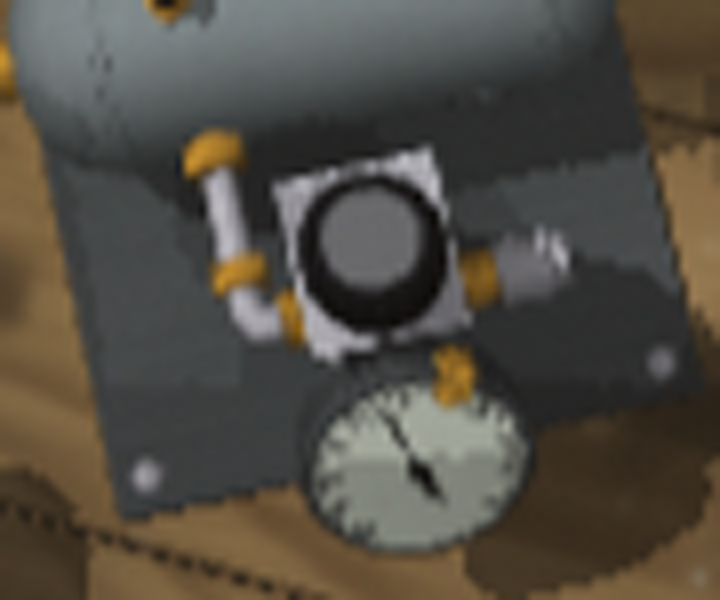

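View pics/s0c.png

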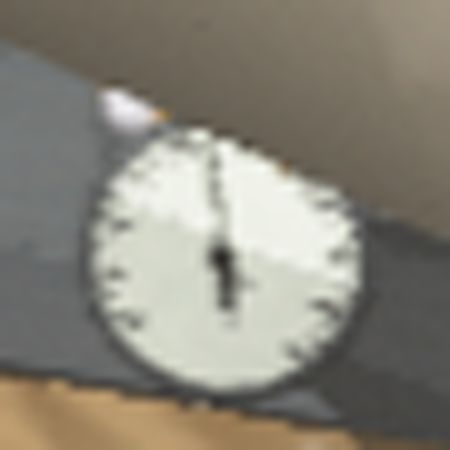

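Top crop: the knob cap centre is at (371,239), i.e. full-image (306.4,169.9). The gauge hub is near (420,470), the needle tip near (385,412) and the marker tongue near (453,405). Now I compute the frame and both angles.

```bash
cat >> h.py <<'E'
def frame(yaw): 
    c,s=np.cos(yaw),np.sin(yaw); return np.array([c,s,0]),np.array([-s,c,0])
def gface(c,u,v,K,yaw):
    x,y=frame(yaw); C=np.array([K[0],K[1],0])-63*x+[0,0,88]
    z=np.array([0,0,1.]);n=-np.cos(.698)*x+np.sin(.698)*z; up=np.sin(.698)*x+np.cos(.698)*z
    o,d=ray(c,u,v); P=o+d*((C-o)@n)/(d@n)-C
    return np.round([-(P@y),P@up],1), np.arctan2(-(P@y),P@up)
E
python3 - <<'E'
from h import *
b=np.load("pics/t0.png.npz");a=np.load("pics/s0.png.npz")
T=lambda p:(260+p[0]/8-.44,140+p[1]/8-.44); S=lambda p:(295+p[0]/10-.45,175+p[1]/10-.45)
K=plane(b,*T((371,239)),166);print("knob",K,np.hypot(*K[:2]))
f=[plane(b,*T(p),5) for p in[(122,518),(702,392)]];e=f[0]-f[1];yaw=np.arctan2(-e[0],e[1]);print("plate",yaw,np.linalg.norm(e))
G=plane(b,*T((420,468)),88);print("yaw gauge",np.arctan2(K[1]-G[1],K[0]-G[0]),np.hypot(*(K-G)[:2]))
for q in[(420,468),(385,412),(437,500),(453,405),(455,375)]: print("T",q,gface(b,*T(q),K,yaw))
for q in[(221,260),(212,145),(230,318)]: print("S",q,gface(a,*S(q),K,yaw))
for n,u,v in[("box",373,160),("tape",248,206),("pl",360,220)]: print(n,plane(b,u,v,30))
s=ctrl.sense();print(s["eef_pos"],s["ee_rot"],s["grip_width"])
E
```

```text
knob [514.06677059 -56.26589771 166.        ] 517.1368250930609
plate 0.24494100394450524 220.92474825355293
yaw gauge 0.25428327670718753 65.58167051035707
T (420, 468) (array([ 0.6, -3.4]), np.float64(2.9528770195020697))
T (385, 412) (array([-7.2, 24.9]), np.float64(-0.2827205595033595))
T (437, 500) (array([  4.2, -19.7]), np.float64(2.9295946313894987))
T (453, 405) (array([16.1, 21.5]), np.float64(0.6427877747188816))
T (455, 375) (array([18.7, 34.4]), np.float64(0.4982607295831492))
S (221, 260) (array([-1.6, -0.6]), np.float64(-1.9478166967901576))
S (212, 145) (array([-8.7, 31. ]), np.float64(-0.2732303518070401))
S (230, 318) (array([  3.2, -16.5]), np.float64(2.947970138249352))
box [ 578.39487241 -247.79225133   30.        ]
tape [430.86716711 114.3736186   30.        ]
pl [ 399.26778213 -211.95072859   30.        ]
[ 235.27111967 -469.09984254  247.80625898] [-5.71872746e-04  9.73115434e-01  2.30317227e-01 -6.30865833e-06] 0.9957652279042336
```

```bash
python3 -m jog '[{"delta_pos":[15,22,0],"angular":[0,0,0.02],"fingers":1},{"delta_pos":[45,66,0],"angular":[0,0,0.04],"fingers":1},{"delta_pos":[80,118,0],"angular":[0,0,0.07],"fingers":1},{"delta_pos":[115,170,0],"angular":[0,0,0.1],"fingers":1},{"delta_pos":[150,222,0],"angular":[0,0,0.13],"fingers":1},{"delta_pos":[185,274,0],"angular":[0,0,0.16],"fingers":1},{"delta_pos":[220,326,0],"angular":[0,0,0.18],"fingers":1},{"delta_pos":[255,378,0],"angular":[0,0,0.2],"fingers":1},{"delta_pos":[272,404,0],"angular":[0,0,0.2],"fingers":1},{"delta_pos":[279,413,0],"angular":[0,0,0.2],"fingers":1}]' 50
python3 - <<'E'
from h import *
a=cap("scene","pics/s1.png");b=cap("top","pics/t1.png")
K=(514,-56,150)
ps,pt=proj(a,K),proj(b,K);print(ps,pt,ctrl.sense()["eef_pos"])
def crop(im,p,r=40,f=7):
    u,v=[int(max(r,q)) for q in p];return cv2.resize(im["pixels"][v-r:v+r,u-r:u+r],(400,400),interpolation=cv2.INTER_CUBIC)
cv2.imwrite("pics/c1.png",np.hstack([crop(a,ps),crop(b,pt)]))
E
```

```text
time_s: 1.35
eef_pos: [514.7, -54.9, 247.9]
ee_rot: [-0.0, 0.945, 0.327, -0.0]
force: [-0.5, -0.2, -0.6]
grip_width: 1.003
grip_force: 0.0
[322.08636087 169.1080855 ] [306.04062756 170.77340766] [514.36479614 -56.17381734 247.96366312]
```

View pics/c1.png

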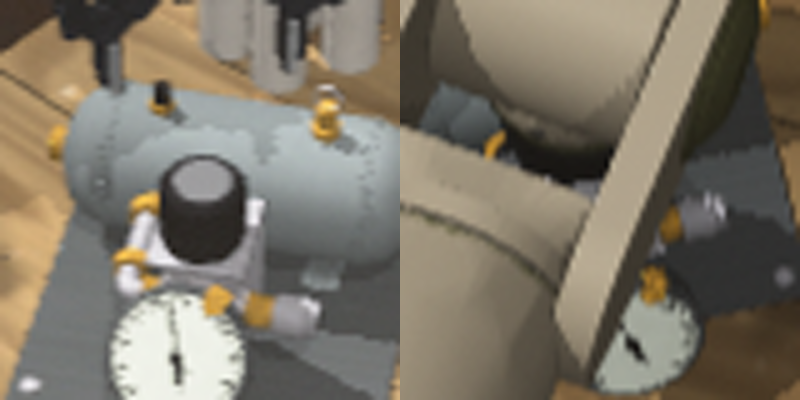

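The scene crop on the left shows the knob cap at (207,179), the marker with its tongue near (213,311), the hub at (177,362) and the needle tip at (173,306). The fingers stand above the knob. I cross-check the position and angles with this second view.

```bash
python3 - <<'E'
from h import *
b=np.load("pics/t0.png.npz");a=np.load("pics/s1.png.npz")
S=lambda p:(282+p[0]/5-.4,129+p[1]/5-.4)
print("knob S",plane(a,*S((207,179)),166))
o1,d1=ray(a,*S((207,179)));o2,d2=ray(b,306,169.45)
k=np.linalg.lstsq(np.c_[d1,-d2],o2-o1,rcond=None)[0];print(o1+k[0]*d1,o2+k[1]*d2)
K=(514,-56)
for q in[(177,362),(173,306),(213,311),(216,298)]: print(q,gface(a,*S(q),K,.248))
im=a["pixels"][175:205,310:340];h=cv2.cvtColor(im,cv2.COLOR_BGR2HSV)
m=cv2.inRange(h,(10,120,120),(30,255,255));n,l,st,ce=cv2.connectedComponentsWithStats(m)
for i in range(1,n): print(st[i],ce[i]+[310,175],gface(a,*(ce[i]+[310,175]),K,.248))
E
```

```text
knob S [517.33455914 -57.2051652  166.        ]
[514.64921746 -58.57230955 168.99528925] [513.40720997 -56.55448949 168.80279926]
(177, 362) (array([-0.4, -1.7]), np.float64(-2.929259127944108))
(173, 306) (array([-7. , 29.1]), np.float64(-0.23545836546022633))
(213, 311) (array([15.7, 30. ]), np.float64(0.4822393330155365))
(216, 298) (array([16.4, 37.5]), np.float64(0.4113069970441201))
[0 4 1 2 2] [310.  179.5] (array([-28.3,  54.9]), np.float64(-0.47616343794634247))
[0 7 1 1 1] [310. 182.] (array([-27.4,  48. ]), np.float64(-0.5182862010356144))
[0 9 3 3 6] [311.16666667 184.66666667] (array([-23.1,  41.1]), np.float64(-0.51139561759818))
[13 11  5  6 24] [324.75       188.54166667] (array([16.4, 36.5]), np.float64(0.42089095084205314))
[21 13  5  6 27] [333.22222222 190.55555556] (array([40.6, 34.8]), np.float64(0.8625388113466338))
```

```bash
python3 -m jog '[{"delta_pos":[0.5,-1,-20],"angular":[0,0,0],"fingers":1},{"delta_pos":[0.5,-1,-50],"angular":[0,0,0],"fingers":1},{"delta_pos":[0.5,-1,-80],"angular":[0,0,0],"fingers":1},{"delta_pos":[0.5,-1,-98],"angular":[0,0,0],"fingers":1},{"delta_pos":[0.5,-1,-98],"angular":[0,0,0],"fingers":1},{"delta_pos":[0.5,-1,-98],"angular":[0,0,0],"fingers":0.4},{"delta_pos":[0.5,-1,-98],"angular":[0,0,0],"fingers":0.4},{"delta_pos":[0.5,-1,-98],"angular":[0,0,0],"fingers":0.4},{"delta_pos":[0.5,-1,-98],"angular":[0,0,0],"fingers":0.4},{"delta_pos":[0.5,-1,-98],"angular":[0,0,0],"fingers":0.4}]' 50
```

```text
time_s: 2.7
eef_pos: [514.1, -56.4, 151.5]
ee_rot: [-0.001, 0.945, 0.326, -0.0]
force: [-7.4, 6.3, 10.3]
grip_width: 0.57
grip_force: 50.2
```

```bash
python3 -m jog '[{"delta_pos":[-0.7,0.9,2],"angular":[0,0,0],"fingers":0.4},{"delta_pos":[-0.7,0.9,4],"angular":[0,0,0],"fingers":0.4},{"delta_pos":[-0.7,0.9,7],"angular":[0,0,0],"fingers":0.4},{"delta_pos":[-0.7,0.9,10],"angular":[0,0,0],"fingers":0.4},{"delta_pos":[-0.7,0.9,10],"angular":[0,0,0],"fingers":0.4},{"delta_pos":[-0.7,0.9,10],"angular":[0,0,0],"fingers":0.4}]' 50
```

```text
time_s: 3.45
eef_pos: [514.0, -56.3, 160.7]
ee_rot: [-0.0, 0.945, 0.326, -0.0]
force: [-2.6, 2.1, 1.8]
grip_width: 0.565
grip_force: 56.1
```

```bash
python3 -m jog '[{"delta_pos":[0,0,0],"angular":[0,0,-0.07],"fingers":0.4},{"delta_pos":[0,0,0],"angular":[0,0,-0.15],"fingers":0.4},{"delta_pos":[0,0,0],"angular":[0,0,-0.15],"fingers":0.4}]' 50
python3 - <<'E'
from h import *
s=ctrl.sense();print(s["wrist_torque"],s["force"])
a=cap("scene","pics/s2.png");cv2.imwrite("pics/c2.png",cv2.resize(a["pixels"][129:219,282:372],(630,630),interpolation=cv2.INTER_CUBIC))
E
```

```text
time_s: 3.82
eef_pos: [514.1, -56.4, 160.7]
ee_rot: [-0.0, 0.967, 0.255, 0.0]
force: [-4.3, 2.1, 2.6]
grip_width: 0.564
grip_force: 56.5
[ 0.45895709  0.61542336 -0.0562846 ] [-4.32954509  2.10609215  2.6354651 ]
```

View pics/c2.png

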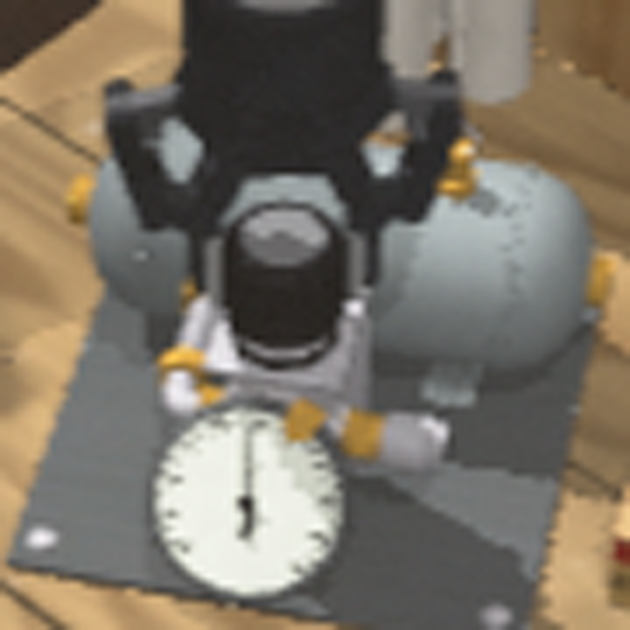

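The knob is lifted and turns freely: the needle tip (246,437) over the hub (244,510) has moved clockwise, towards the marker at (304,420). I continue to three steps in total.

```bash
python3 -m jog '[{"delta_pos":[0,0,0],"angular":[0,0,-0.08],"fingers":0.4},{"delta_pos":[0,0,0],"angular":[0,0,-0.18],"fingers":0.4},{"delta_pos":[0,0,0],"angular":[0,0,-0.28],"fingers":0.4},{"delta_pos":[0,0,0],"angular":[0,0,-0.38],"fingers":0.4},{"delta_pos":[0,0,0],"angular":[0,0,-0.48],"fingers":0.4},{"delta_pos":[0,0,0],"angular":[0,0,-0.58],"fingers":0.4},{"delta_pos":[0,0,0],"angular":[0,0,-0.635],"fingers":0.4},{"delta_pos":[0,0,0],"angular":[0,0,-0.635],"fingers":0.4}]' 50
python3 - <<'E'
from h import *
s=ctrl.sense();print(s["wrist_torque"],s["force"])
a=cap("scene","pics/s3.png");cv2.imwrite("pics/c3.png",cv2.resize(a["pixels"][180:225,295:345],(800,720),interpolation=cv2.INTER_CUBIC)[:600])
E
```

```text
time_s: 4.88
eef_pos: [514.0, -56.4, 160.5]
ee_rot: [0.0, 0.998, -0.059, -0.0]
force: [-4.4, 2.9, 3.0]
grip_width: 0.563
grip_force: 56.7
[ 0.35346702  0.71510484 -0.00373177] [-4.43744775  2.89699378  3.04003611]
```

View pics/c3.png

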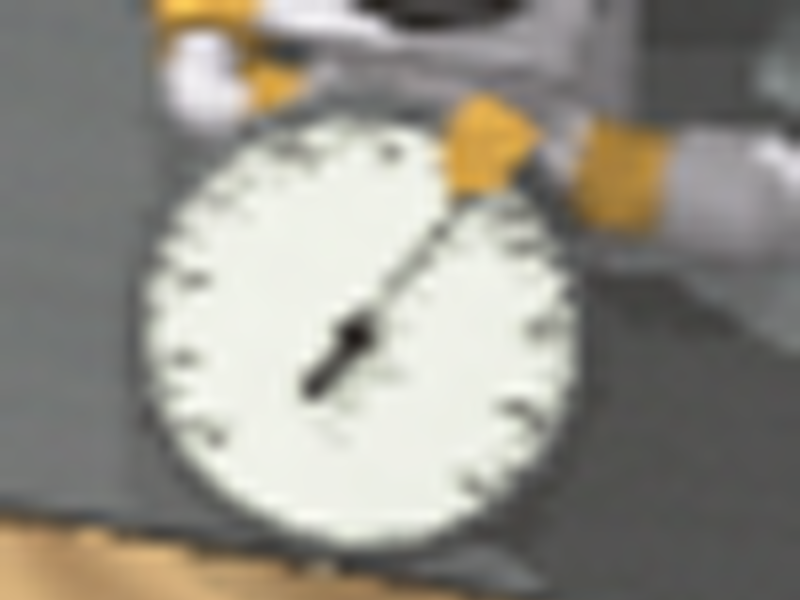

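The needle tip (460,205) lies right at the marker's tongue (465,195), with the hub at (352,335). Now I push the knob down while still gripping it.

```bash
python3 -m jog '[{"delta_pos":[0,0,-3],"angular":[0,0,0],"fingers":0.4},{"delta_pos":[0,0,-6],"angular":[0,0,0],"fingers":0.4},{"delta_pos":[0,0,-9],"angular":[0,0,0],"fingers":0.4},{"delta_pos":[0,0,-11],"angular":[0,0,0],"fingers":0.4},{"delta_pos":[0,0,-12],"angular":[0,0,0],"fingers":0.4},{"delta_pos":[0,0,-12],"angular":[0,0,0],"fingers":0.4}]' 50
```

```text
time_s: 5.68
eef_pos: [514.2, -56.4, 151.3]
ee_rot: [0.0, 0.998, -0.059, 0.001]
force: [-15.6, 5.5, 30.0]
grip_width: 0.568
grip_force: 59.4
```

```bash
python3 -m jog '[{"delta_pos":[0,0,0],"angular":[0,0,0],"fingers":1},{"delta_pos":[0,0,0],"angular":[0,0,0],"fingers":1},{"delta_pos":[0,0,0],"angular":[0,0,0],"fingers":1},{"delta_pos":[0,0,0],"angular":[0,0,0],"fingers":1},{"delta_pos":[0,0,10],"angular":[0,0,0],"fingers":1},{"delta_pos":[0,0,30],"angular":[0,0,0],"fingers":1},{"delta_pos":[0,0,60],"angular":[0,0,0],"fingers":1},{"delta_pos":[0,0,90],"angular":[0,0,0],"fingers":1},{"delta_pos":[0,0,105],"angular":[0,0,0],"fingers":1},{"delta_pos":[0,0,105],"angular":[0,0,0],"fingers":1}]'
python3 - <<'E'
from h import *
a=cap("scene","pics/s4.png")
b=np.load("pics/s1.png.npz")["pixels"]
f=lambda im:cv2.resize(im[140:225,290:360],(395,480),interpolation=cv2.INTER_CUBIC)
cv2.imwrite("pics/c4.png",np.hstack([f(b),f(a["pixels"])]))
E
```

```text
time_s: 6.92
eef_pos: [514.3, -56.5, 253.9]
ee_rot: [0.0, 0.998, -0.06, 0.001]
force: [-0.6, 0.7, 0.1]
grip_width: 0.998
grip_force: 0.0
```

View pics/c4.png

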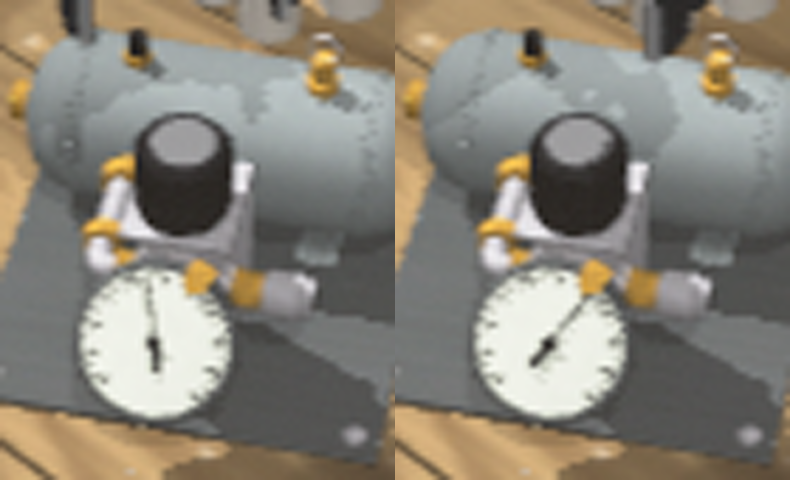

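Before (left) and after (right): the knob top is at row 113 and its bottom at row 235 in both, so it is fully down. The needle tip (595,295) is at the marker tongue (597,292). I do a sub-pixel height check, then hand in.

```bash
python3 - <<'E'
from h import *
g=lambda n:np.float32(cv2.cvtColor(cv2.imread(n),cv2.COLOR_BGR2GRAY))
a,b,l=g("pics/s1.png"),g("pics/s4.png"),g("pics/s2.png")
c=lambda im:im[158:184,316:330].mean(1)
e=lambda im:(np.clip(150-c(im),0,None)).round(0)
print(np.abs(c(a)-c(b)).round(0)); print("lifted",np.abs(c(a)-c(l)).round(0))
d=np.abs(c(a)-c(b)).mean(); print(d)
if d<5: print(ctrl.finish_job())
E
```

```text
[16. 12.  7.  2.  1.  0.  0.  6.  6.  8. 12.  4.  0.  0.  1.  0.  0.  0.
  1.  1.  0.  0.  0.  0.  0.  0.]
lifted [72. 51.  0. 12.  3. 29. 49. 58. 66. 83. 67. 23.  9.  7.  3.  2.  2.  1.
  0.  6. 36. 53.  9.  7.  3.  1.]
3.1098914
the job is handed in; nothing more can be done
None
```

The job is handed in: the knob was unlocked, turned three locking steps clockwise so the needle points at the marker, pushed down and locked, and released; the final picture shows the needle on the marker and the knob at its starting height, but the judge's verdict was not shown.

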